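Fold the bevel gauge and put it back in its case

TASK

The folding bevel gauge has been left open across the top of its steel case. Lift it off, set it down on the cork mat and let go, then fold its leaf fully shut there. Take the folded gauge up again and lower it gently, without dropping it, lengthways into the case so that it lies flat on the bottom, and leave the other things on the shelf where they are.

Things in the scene. Friction and masses are not known exactly. Their poses are not given: they have to be found in the camera images.
- bevel: Folding bevel gauge. Its stock: dark hardwood bar 172 x 20 x 18 mm, ~0.35 kg, with a round brass pivot boss (36 mm) at one end. Frame of the folded gauge: origin mid underside, x from pivot to free end, z up. Folded gauge: x -95..95, y -21..21, z 0..18 mm; stock alone: x -77..95, y -21..-1; pivot axis at x -77, y 0. Starts open, lying on the case's rim (underside 32 mm above shelf).
- bevel_leaf (a joint): Angle (rad) of the gauge's aluminium leaf (0.06 kg, 20 mm wide, 17 thick, end 172 mm from pivot) about the upright pivot: 0 = shut beside the stock's +y side, 2 mm gap; grows counter-clockwise from above; starts 1.0 to 1.45. Stays where left (0.03 N m); on the mat a gentle sideways push near the leaf's end swings it shut while the heavier stock hardly moves.
- bevel_pivot (a point): On the pivot axis, at half thickness (9 mm above the gauge's underside).
- leaf_end (a point): Middle of the leaf's free end face, at half thickness; its x axis points along the leaf away from the pivot. Leaf spans 10 mm to either side of this line.
- case: Open-topped dark steel case, fixed, outside 110 x 221 mm and 32 mm high, walls and floor 3 mm (inside 104 x 215 mm, inner floor 3 mm above the shelf). Origin at the middle of its underside; y is its long direction, z up.
- mat: Square cork mat fixed on the shelf, 280 x 280 mm, 3 mm thick; origin at the middle of its underside, sides along its x and y.
- wrench: Bystander: steel wrench 180 mm long lying between case and mat, along its x axis; leave it.
- offcut: Bystander: pale wooden block 50 x 60 x 35 mm near the robot; origin under its middle.
- brush: Bystander: wooden-handled brush 190 mm long lying to the left.
- cup: Bystander: red plastic cup, 76 mm across, 95 mm high, at the back of the middle.
- jar: Bystander: glass jar with steel cap, 70 mm across, 90 mm high, to the right.
Not all that is in view belongs to the job. What is shaped like the bevel but pink is not meant.

How it is judged (in metres and radians):
On the way, in this order (a step that is already met when the one before it is completed fails the run):
1. the gauge lies on the cork mat, off the case, and has been let go (x of bevel in the frame of mat between -0.14 and 0.14 m and y of bevel in the frame of mat between -0.14 and 0.14 m and height (world z) of bevel below 0.01 m and angle between bevel's own z axis and vertical below 0.08 rad and contact force between the fingers and bevel below 0.05 N), for 0.2 s.
2. its leaf is folded shut (under 0.09 rad) while it lies on the mat (x of bevel in the frame of mat between -0.14 and 0.14 m and y of bevel in the frame of mat between -0.14 and 0.14 m and height (world z) of bevel below 0.01 m and angle between bevel's own z axis and vertical below 0.08 rad and value of joint bevel_leaf below 0.09 rad), for 0.2 s.
At the end, for the whole second after the job is handed in: The gauge is folded shut (leaf under 0.09 rad), lies flat on the case's floor (underside within 4 mm of it, tilt under 0.05 rad), wholly inside and lengthways, at rest and let go (value of joint bevel_leaf below 0.09 rad and x of bevel in the frame of case between -0.035 and 0.035 m and y of bevel in the frame of case between -0.018 and 0.018 m and z of bevel in the frame of case between -0.001 and 0.007 m and angle between bevel's own z axis and vertical below 0.05 rad and angle between the x axis of bevel and the y axis of case, either way round below 0.3 rad and linear speed of bevel below 0.02 m/s and contact force between the fingers and bevel below 0.05 N); the robot touches nothing.
It fails at once if the gauge is dropped (falls free by more than about 18 mm) (contact force between the fingers and bevel below 0.05 N and linear speed of bevel above 0.6 m/s).
It fails at once if another thing on the shelf is moved by more than 25 mm (distance of any of wrench, offcut, brush, cup, jar from where it was at the start of the episode above 0.025 m).
It also fails if it takes over 67 s, if anything falls off the work surface, if the arm or the gripper's body presses on something with over 40 N, if the wrist force passes 120 N, or if a joint passes its speed limit or range.

ROBOT

A 6-joint arm with a two-finger parallel gripper is mounted at the origin on the work surface. World frame = base frame: x ahead of the robot, y to its left, z up, the work surface at z = 0. Lengths are in mm, angles in rad, forces in N, time in s.
With the tool pointing down it reaches from about 300 to 850 mm from the base axis. Payload 5.4 kg.
Tool frame: the origin (TCP) lies at the very end of the fingers, on their centre line; the grasp point (between the pads) lies 19 mm behind it; z points along the fingers, y is the direction in which the jaws open and shut (so a half turn about z gives the same grasp; the last joint's range is limited). The gripper opens to 85 mm and grips with 20 to 120 N. Pads are 22 mm wide; open, the fingers measure 114 mm over their backs; the gripper's body (76 mm by 85 mm) begins 54 mm behind the grasp point. The pads swing forward as they close: fully open they stand 13 mm farther back than shut.
Start: joints at [1.065, 0.158, 1.597, -0, 1.386, -0.21], TCP at [167.626, 550.007, 231.299] pointing down, gripper open.
Joint ranges: [-2.91, 2.91], [-0.94, 2.29], [0.18, 2.7], [-1.29, 4.43], [0.17, 2.64], [-3, 3]. Speed limits (rad/s): [2.57, 2.57, 3.14, 3.14, 3.14, 3.14].

INTERFACE

Orientations are given as a rotation vector (axis times angle).
In Python, from cell import arm, optics gives the robot as it stands.
- The arm moves only by the tool drive_tool, never from a script. Its argument "rows" is a list that holds one entry, the list of rows, each a list of 7 numbers: the shift along the world's x, y, z in cm, then the turn, a rotation vector about the world's x, y, z in rad, then the opening, from 0 (shut) to 1 (fully open). A call has 1 to 10 rows; each row is the pose to reach, as a shift and turn from the pose commanded when the call began; what a row does not reach only later rows make up. A row lasts 1/12 s, in which the tool goes at most 41.7 mm and 7.16 degrees, less where a joint would pass 70% of its speed; a pose out of reach is approached as far as the arm can. A call with a gripper value outside its range is refused whole. The fingers move at their own pace and stop on an object; the grip force is fixed at half the most. Time passes only in rows, so rows that repeat a pose let the fingers close. It gives the time, the measured TCP pose, the force and the opening at its end, in the units of the state.
- arm.read_state(): the state, without advancing time (a new reading comes with each control period).
- optics.read_camera(name): name is "scene" or "top" or "wrist"; returns the picture (384x512x3 uint8, blue, green, red); there is no depth.
- optics.calibration(name): a dict with "camera_matrix" (3x3 intrinsics, pixels), "view" (4x4, takes a point from world to camera coordinates). Camera axes: x right, y up, looking along -z (the intrinsics and any distortion apply to the point x, -y, -z); pixel columns grow to the right and rows downward; lengths in mm; the calibration is good to about 2 mm. A picture is of the moment at which its call begins: read the wrist's pose just before it. calibration takes no time and is no camera call; for the wrist camera it gives the pose at the moment of the call.
- arm.sign_off(): hands the job in, once; it reports no verdict.
The state is a dict: "time_s": time; "joints": joint angles; "qvel": joint speeds; "joint_efforts": joint torques, N m; "position": TCP position; "tcp_rot": TCP orientation; "contact_force": force on the tool from outside, world axes, zero at the start; "moment": the same for the moment, N m; "grip_width": opening from 0.0 (shut) to 1.0 (fully open).
Only numpy, scipy, OpenCV 4.12 (cv2) and the standard library are available. Lean on these libraries where they do the work, as an engineer would, in place of code of your own. Each camera call takes 0.05 s, during which the arm holds its last target. There are 200 camera calls.

## Working session

There is one attempt and no reset: what is moved stays moved. The work goes in short steps, Python scripts to look and compute and a tool call to move; the robot and the scene stay as the last step left them, time stands still between calls to the robot, and variables do not carry over. Pictures are saved under pics/ and viewed, about 8 in all and at most 12, crops included, and the job is handed in when it is done.

Besides the shell and the picture viewer there is one more tool, called by a JSON object that holds its "name" and its "arguments". drive_tool: Moves the arm, as the interface text tells. Its arguments: {"type":"object","properties":{"rows":{"type":"array"}},"required":["rows"]}

```bash
mkdir -p pics; ls
cat > h.py <<'E'
import numpy as np, cv2
from cell import arm, optics
def cal(n):
    c=optics.calibration(n); return np.array(c["camera_matrix"],float),np.array(c["view"],float),c
def ray(n,px,C=None):
    K,V,c=C or cal(n)
    u=np.linalg.inv(K)@[px[0],px[1],1.]; d=np.array([u[0],-u[1],-u[2]])
    R,t=V[:3,:3],V[:3,3]; o=-R.T@t; d=R.T@d; return o,d/np.linalg.norm(d)
def atz(n,px,z,C=None):
    o,d=ray(n,px,C); return o+d*(z-o[2])/d[2]
def tri(obs):
    A=np.zeros((3,3));b=np.zeros(3);P=[]
    for o,d in obs:
        M=np.eye(3)-np.outer(d,d);A+=M;b+=M@o;P.append((o,M))
    x=np.linalg.solve(A,b); return x,[round(float(np.linalg.norm(M@(x-o))),1) for o,M in P]
def proj(n,p,C=None):
    K,V,c=C or cal(n); q=V[:3,:3]@np.array(p,float)+V[:3,3]; u=K@[q[0],-q[1],-q[2]]; return u[:2]/u[2]
E
python3 - <<'E'
from h import *
a=optics.read_camera("scene");b=optics.read_camera("top")
cv2.imwrite("pics/s0.png",a);cv2.imwrite("pics/t0.png",b)
cv2.imwrite("pics/t0b.png",cv2.resize(b,(800,600),interpolation=cv2.INTER_CUBIC));cv2.imwrite("pics/s0b.png",cv2.resize(a,(800,600),interpolation=cv2.INTER_CUBIC))
for n in("scene","top"):print(cal(n))
print(arm.read_state())
E
```

```text
pics
(array([[354.30418075,   0.        , 254.34940478],
       [  0.        , 354.30418075, 187.09330532],
       [  0.        ,   0.        ,   1.        ]]), array([[ 4.93533551e-01,  8.69567067e-01, -1.66658145e-02,
        -2.43654366e+02],
       [-6.84926022e-01,  4.00404944e-01,  6.08730011e-01,
         3.33073828e+02],
       [ 5.36004645e-01, -2.89013834e-01,  7.93202386e-01,
        -1.54201783e+03],
       [ 0.00000000e+00,  0.00000000e+00,  0.00000000e+00,
         1.00000000e+00]]), {'camera_matrix': array([[354.30418075,   0.        , 254.34940478],
       [  0.        , 354.30418075, 187.09330532],
       [  0.        ,   0.        ,   1.        ]]), 'view': array([[ 4.93533551e-01,  8.69567067e-01, -1.66658145e-02,
        -2.43654366e+02],
       [-6.84926022e-01,  4.00404944e-01,  6.08730011e-01,
         3.33073828e+02],
       [ 5.36004645e-01, -2.89013834e-01,  7.93202386e-01,
        -1.54201783e+03],
       [ 0.00000000e+00,  0.00000000e+00,  0.00000000e+00,
         1.00000000e+00]])})
(array([[429.3534284 ,   0.        , 257.13191801],
       [  0.        ,
[... 944 characters left out ...]
])})
{'time_s': 0.1, 'joints': array([ 1.06489736e+00,  1.58998853e-01,  1.59809187e+00,  1.80741451e-06,
        1.38613667e+00, -2.10102581e-01]), 'qvel': array([ 1.38901925e-03, -1.48778237e-03, -3.81717127e-03,  7.14640767e-04,
       -2.25242722e-03,  6.82982925e-05]), 'joint_efforts': array([-6.01321199e-05, -3.96986139e+01, -3.32339001e+01, -2.91058996e-04,
        4.25221457e-03, -2.44202960e-05]), 'position': array([167.3793285 , 549.56066516, 230.41534698]), 'tcp_rot': array([-4.62859562e-01, -3.10672664e+00,  2.40362655e-03]), 'contact_force': array([-0.54019538, -0.96779459,  0.03957086]), 'moment': array([ 0.03715359,  0.02848755, -0.00792652]), 'grip_width': 0.9969313723005121}
```

View pics/t0b.png

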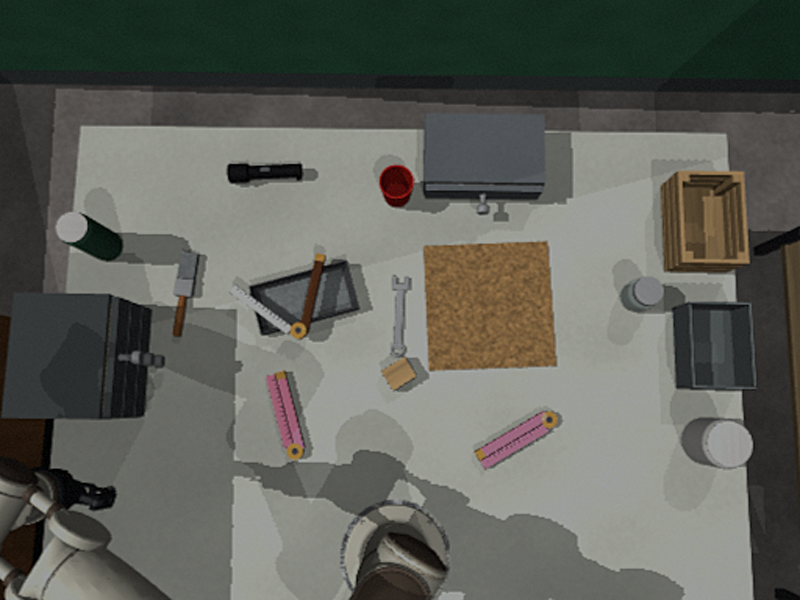

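View pics/s0b.png

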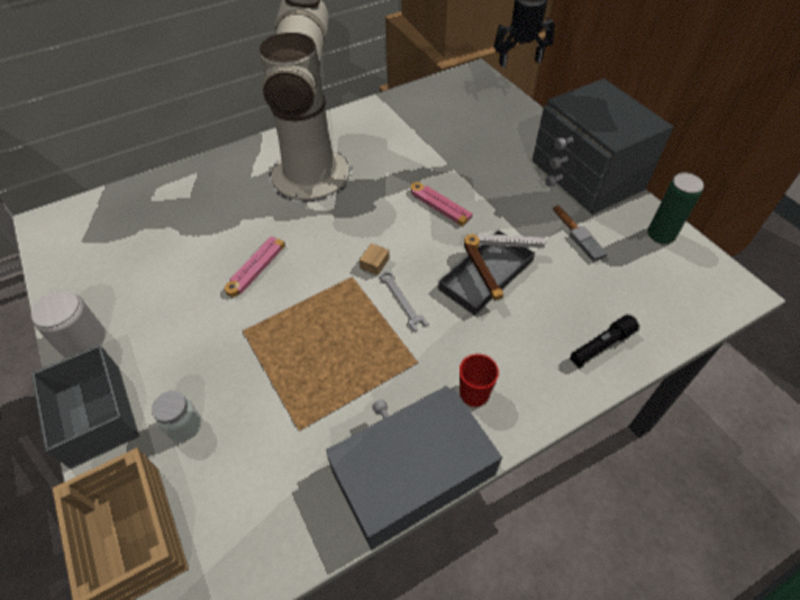

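Top view (800x600): three gauge-shaped things. One has a brown stock and silver leaf and lies open on the dark case, with its pivot at about (298,330), stock end (319,255) and leaf end (235,290). The other two are pink and folded, at (285,415) and (515,440). The brown one fits the description. The other parts are the case around (305,298), mat (489,305), wrench (400,315), offcut (398,374), brush (183,295), cup (396,185) and jar (645,293). Next I'll confirm the gauge in an enlarged crop of both views.

Run:
```python
import cv2,numpy as np
t=cv2.imread("pics/t0.png");s=cv2.imread("pics/s0.png")
a=cv2.resize(t[150:230,140:240],None,fx=4,fy=4*1,interpolation=cv2.INTER_CUBIC)
b=cv2.resize(s[140:205,270:370],None,fx=4,fy=4,interpolation=cv2.INTER_CUBIC)
o=np.zeros((580,400,3),np.uint8);o[:320]=a;o[320:]=b
o=cv2.convertScaleAbs(o,alpha=1.5)
o=cv2.resize(o,None,fx=1,fy=1)
cv2.imwrite("pics/c0.png",o)
```

```text
(no output)
```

View pics/c0.png

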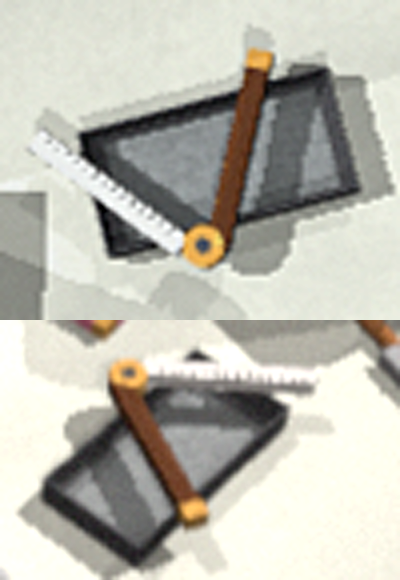

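The crop shows a dark brown stock with brass boss and end, a white ruled leaf, open across the dark case. That confirms it. In the top crop the pivot is at (204,246), stock end (260,52) and leaf end (37,142).

Run:
```python
from h import *
np.set_printoptions(precision=1,suppress=True)
T=lambda x,y:(140+x/4-.375,150+y/4-.375); S=lambda x,y:(270+x/4-.375,140+(y-320)/4-.375)
B=lambda x,y:(x/1.5625-.18,y/1.5625-.18)
pts={"pivot":((204,246),(128,374)),"stockend":((260,52),(195,513)),"leafend":((37,142),(315,380)),
"cA":((80,133),(285,405)),"cB":((327,70),(140,560)),"cC":((358,190),(45,490))}
for k,(a,b) in pts.items():
    print(k,*tri([ray("top",T(*a)),ray("scene",S(*b))]),"at z",50 if k[0]!='c' else 32, atz("top",T(*a),50 if k[0]!='c' else 32))
print("cD",atz("top",T(112,256),32))
for p,q in zip([(424,246),(547,241),(556,366),(429,370)],[(414,360),(301,425),(244,332),(353,280)]): print("mat",atz("top",B(*p),3),tri([ray("top",B(*p)),ray("scene",B(*q))]))
for n,p in dict(w1=(401,282),w2=(399,352),off=(400,372)).items(): print(n,atz("top",B(*p),5 if n!='off' else 35))
```

```text
pivot [470.1 215.2  47.1] [0.7, 0.7] at z 50 [469.5 214.1  50. ]
stockend [635.7 172.4  50.4] [0.3, 0.3] at z 50 [635.9 172.7  50. ]
leafend [558.5 363.1  39.8] [2.1, 2.1] at z 50 [555.6 358.5  50. ]
cA [566.5 326.1  34.5] [0.2, 0.2] at z 32 [567.  326.9  32. ]
cB [630.6 120.9  10.9] [2.1, 2.1] at z 32 [625. 117.  32.]
cC [524.8  90.7  12.7] [1.6, 1.6] at z 32 [521.2  87.8  32. ]
cD [461.8 294.6  32. ]
mat [669.1 -54.4   3. ] (array([666.9, -56.3,   8.4]), [2.2, 2.2])
mat [ 684.5 -330.9    3. ] (array([ 682.7, -325.7,   13.8]), [3.0, 3.0])
mat [ 404.1 -346.     3. ] (array([ 405.4, -346. ,   -7.6]), [2.5, 2.5])
mat [391.2 -68.3   3. ] (array([392.6, -67.3, -12. ]), [1.6, 1.6])
w1 [585.7  -4.    5. ]
w2 [429.5  -2.    5. ]
off [384.3  -5.2  35. ]
```

{"name": "drive_tool", "arguments": {"rows": [[[3.5, -3, 0, 0, 0, 0.02, 1], [7, -6, 0, 0, 0, 0.04, 1], [10, -9, 0, 0, 0, 0.06, 1], [13, -12.5, 0, 0, 0, 0.08, 1], [16, -15.5, 0, 0, 0, 0.1, 1], [19, -18.5, 0, 0, 0, 0.117, 1], [22, -21.5, 0, 0, 0, 0.117, 1], [25, -24.5, 0, 0, 0, 0.117, 1], [28, -27.5, 0, 0, 0, 0.117, 1], [31, -30, 0, 0, 0, 0.117, 1]]]}}

```text
time_s: 0.93
position: [467.0, 258.1, 231.0]
tcp_rot: [-0.281, -3.128, 0.0]
contact_force: [0.3, 0.8, 0.7]
grip_width: 0.998
```

{"name": "drive_tool", "arguments": {"rows": [[[2, -2, 0, 0, 0, 0, 1], [4, -4, -1, 0, 0, 0, 1], [6, -5.5, -3, 0, 0, 0, 1], [6.8, -6, -5, 0, 0, 0, 1], [6.8, -6, -5, 0, 0, 0, 1], [6.8, -6, -5, 0, 0, 0, 1], [6.8, -6, -5, 0, 0, 0, 1]]]}}

```text
time_s: 1.52
position: [534.0, 200.6, 182.0]
tcp_rot: [0.28, 3.129, 0.001]
contact_force: [-0.3, -0.2, 0.1]
grip_width: 1.002
```

Run:
```python
from h import *
C=cal("wrist");s=arm.read_state();a=optics.read_camera("wrist");np.savez("w1.npz",K=C[0],V=C[1])
print(s["position"],s["tcp_rot"],s["grip_width"]);cv2.imwrite("pics/w1.png",a)
for p in [(469.5,214,50),(635.8,172.6,50),(545,189,50)]:print(proj("wrist",p,C))
```

```text
[534.01828665 200.59594516 181.97822677] [2.79592495e-01 3.12893270e+00 5.20512127e-04] 1.0016846731062587
[260.01335382 103.98177409]
[249.33560973 267.25502211]
[248.43486212 186.96909912]
```

View pics/w1.png

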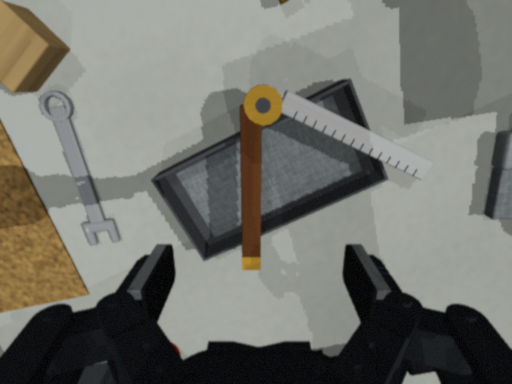

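The wrist view shows the pivot at (263,105), stock end (251,268) and leaf end (424,170), within 3 px of my prediction. The rim corners are at (154,181), (349,81), (386,179) and (206,259). I'll refine both poses with these pixels.

Run:
```python
from h import *
np.set_printoptions(precision=1,suppress=True)
z=np.load("w1.npz");C=(z["K"],z["V"],0)
T=lambda x,y:(140+x/4-.375,150+y/4-.375); S=lambda x,y:(270+x/4-.375,140+(y-320)/4-.375)
w=dict(pivot=(263,105),send=(251,268),lend=(424,170))
t=dict(pivot=((204,246),(128,374)),send=((260,52),(195,513)),lend=((37,142),(315,380)))
P={}
for k in w: P[k]=atz(0,w[k],50,C); print(k,tri([ray(0,w[k],C),ray("top",T(*t[k][0]))]),tri([ray(0,w[k],C),ray("top",T(*t[k][0])),ray("scene",S(*t[k][1]))])[0],P[k])
d=P["send"]-P["pivot"];print("yaw",np.arctan2(d[1],d[0])+.0639, np.linalg.norm(d))
c=[atz(0,p,32,C) for p in[(154,181),(349,81),(386,179),(206,259)]];c=np.array(c);print(c,c.mean(0))
e=c[1]-c[0];f=c[2]-c[3];print(np.degrees(np.arctan2(e[1],e[0])),np.degrees(np.arctan2(f[1],f[0])),np.linalg.norm(e),np.linalg.norm(f),np.linalg.norm(c[1]-c[2]),np.linalg.norm(c[0]-c[3]))
```

```text
pivot (array([471.6, 216.6,  34.2]), [0.4, 0.4]) [470.4 215.7  47. ] [470.8 216.5  50. ]
send (array([636.4, 173.5,  50. ]), [0.9, 0.9]) [636.  173.1  50.3] [637.  174.2  50. ]
lend (array([555.6, 356.8,  54.2]), [0.9, 0.9]) [559.5 362.2  42. ] [557.9 358.4  50. ]
yaw -0.18518172878000078 171.50019829330694
[[527.4  92.   32. ]
 [465.  298.9  32. ]
 [567.8 329.1  32. ]
 [628.3 123.1  32. ]] [547.1 210.8  32. ]
106.76231516219983 106.38056973227226 216.10867309238887 214.65095048089574 107.08966038701357 105.65907991780324
```

{"name": "drive_tool", "arguments": {"rows": [[[0.6, -0.5, -3, 0, 0, 0, 1], [1.1, -1, -6, 0, 0, 0, 1], [1.1, -1, -9, 0, 0, 0, 1], [1.1, -1, -12, 0, 0, 0, 1], [1.1, -1, -14.5, 0, 0, 0, 1], [1.1, -1, -16, 0, 0, 0, 1], [1.1, -1, -16, 0, 0, 0, 1], [1.1, -1, -16, 0, 0, 0, 1]]]}}

```text
time_s: 2.23
position: [545.3, 190.8, 22.1]
tcp_rot: [0.279, 3.129, 0.0]
contact_force: [0.0, -0.1, -0.3]
grip_width: 0.997
```

{"name": "drive_tool", "arguments": {"rows": [[[0, 0, 0, 0, 0, 0, 0.6], [0, 0, 0, 0, 0, 0, 0.4], [0, 0, 0, 0, 0, 0, 0.3], [0, 0, 0, 0, 0, 0, 0.1], [0, 0, 0, 0, 0, 0, 0], [0, 0, 0, 0, 0, 0, 0], [0, 0, 0, 0, 0, 0, 0], [0, 0, 0, 0, 0, 0, 0], [0, 0, 0, 0, 0, 0, 0], [0, 0, 0, 0, 0, 0, 0]]]}}

```text
time_s: 3.07
position: [545.7, 190.1, 22.1]
tcp_rot: [0.281, 3.128, 0.0]
contact_force: [-1.5, 0.4, 5.4]
grip_width: 0.223
```

{"name": "drive_tool", "arguments": {"rows": [[[0, 0, 0.5, 0, 0, 0, 0], [0, 0, 1, 0, 0, 0, 0], [0, 0, 2, 0, 0, 0, 0], [0, 0, 3, 0, 0, 0, 0], [0, 0, 4.5, 0, 0, 0, 0], [0, 0, 6, 0, 0, 0, 0], [0, 0, 8, 0, 0, 0, 0], [0, 0, 10, 0, 0, 0, 0], [0, 0, 10, 0, 0, 0, 0], [0, 0, 10, 0, 0, 0, 0]]]}}

```text
time_s: 3.9
position: [546.4, 190.1, 122.9]
tcp_rot: [0.28, 3.125, 0.001]
contact_force: [-1.0, -0.5, -4.4]
grip_width: 0.221
```

Run:
```python
from h import *
C=cal("wrist");s=arm.read_state();a=optics.read_camera("wrist");b=optics.read_camera("scene");t=optics.read_camera("top")
np.savez("w2.npz",K=C[0],V=C[1])
print(s["position"],s["tcp_rot"],s["grip_width"],s["contact_force"],s["moment"])
o=np.zeros((384,800,3),np.uint8);o[:,:512]=a
o[:192,512:]=cv2.resize(b[90:186,270:414],(288,192));o[192:,512:]=cv2.resize(t[120:216,130:274],(288,192));cv2.imwrite("pics/w2.png",o)
```

```text
[546.44758118 190.12479533 122.92594142] [2.80057349e-01 3.12543238e+00 1.08345719e-03] 0.22079195515970387 [-1.01330589 -0.46411989 -4.39872436] [-0.13492032  0.01280744 -0.03327745]
```

View pics/w2.png

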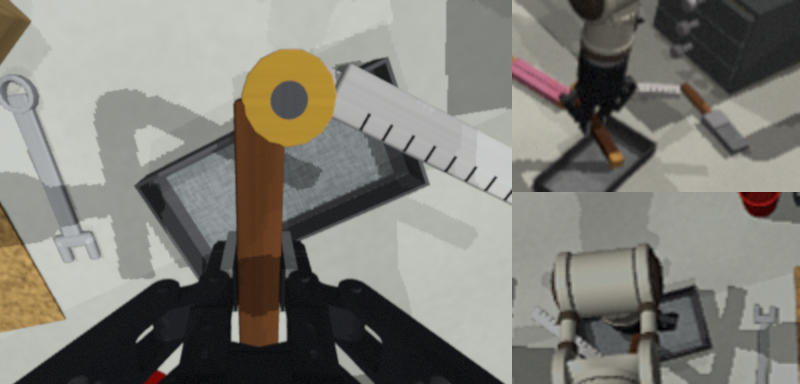

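Held at the stock. The opening is about 19 mm and the leaf is still open at (355,85)-(510,185). Next I carry it to the mat.

{"name": "drive_tool", "arguments": {"rows": [[[-0.2, -1, 0, 0, 0, -0.02, 0], [-0.5, -3, 0, 0, 0, -0.08, 0], [-0.8, -5, 0, 0, 0, -0.14, 0], [-1.2, -7.2, 0, 0, 0, -0.2, 0], [-1.6, -9.4, 0, 0, 0, -0.26, 0], [-2, -11.6, 0, 0, 0, -0.32, 0], [-2.3, -13.8, 0, 0, 0, -0.38, 0], [-2.7, -16, 0, 0, 0, -0.44, 0], [-3, -18.2, 0, 0, 0, -0.5, 0], [-3.3, -20, 0, 0, 0, -0.55, 0]]]}}

```text
time_s: 4.88
position: [511.0, -11.9, 120.2]
tcp_rot: [-1.126, -2.931, 0.001]
contact_force: [-0.7, -0.0, -3.9]
grip_width: 0.224
```

{"name": "drive_tool", "arguments": {"rows": [[[-0.3, -2, 0, 0, 0, -0.05, 0], [-0.7, -4.2, 0, 0, 0, -0.11, 0], [-1, -6.4, 0, 0, 0, -0.17, 0], [-1.4, -8.6, 0, 0, 0, -0.23, 0], [-1.8, -10.8, 0, 0, 0, -0.29, 0], [-2.2, -13, 0, 0, 0, -0.35, 0], [-2.5, -15.2, 0, 0, 0, -0.42, 0], [-2.9, -17.4, 0, 0, 0, -0.48, 0], [-3.2, -19.4, 0, 0, 0, -0.53, 0], [-3.3, -20.4, 0, 0, 0, -0.55, 0]]]}}

```text
time_s: 5.72
position: [477.9, -216.2, 120.5]
tcp_rot: [-1.88, -2.516, 0.002]
contact_force: [-0.1, -1.0, -3.9]
grip_width: 0.219
```

{"name": "drive_tool", "arguments": {"rows": [[[0, 0, -1, 0, 0, 0, 0], [0, 0, -3, 0, 0, 0, 0], [0, 0, -5, 0, 0, 0, 0], [0, 0, -7, 0, 0, 0, 0], [0, 0, -8.5, 0, 0, 0, 0], [0, 0, -9.5, 0, 0, 0, 0], [0, 0, -10, 0, 0, 0, 0], [0, 0, -10, 0, 0, 0, 0], [0, 0, -10, 0, 0, 0, 0]]]}}

```text
time_s: 6.47
position: [479.6, -213.8, 21.6]
tcp_rot: [1.874, 2.521, 0.0]
contact_force: [1.4, -0.2, -3.2]
grip_width: 0.223
```

Run:
```python
from h import *
C=cal("wrist");s=arm.read_state();a=optics.read_camera("wrist");b=optics.read_camera("scene");t=optics.read_camera("top")
np.savez("w3.npz",K=C[0],V=C[1])
print(s["position"],s["tcp_rot"],s["grip_width"],s["contact_force"],s["moment"])
cv2.imwrite("pics/s3.png",b);cv2.imwrite("pics/t3.png",t)
o=np.zeros((384,800,3),np.uint8);o[:,:512]=a
o[:192,512:]=cv2.resize(b[170:266,140:284],(288,192));o[192:,512:]=cv2.resize(t[140:236,256:400],(288,192));cv2.imwrite("pics/w3.png",o)
```

```text
[ 479.61566014 -213.82360565   21.56544004] [1.87363195e+00 2.52122012e+00 1.38110805e-04] 0.22258229232923873 [ 1.38858921 -0.19513397 -3.15713336] [-0.08701399  0.05540722 -0.01280978]
```

View pics/w3.png

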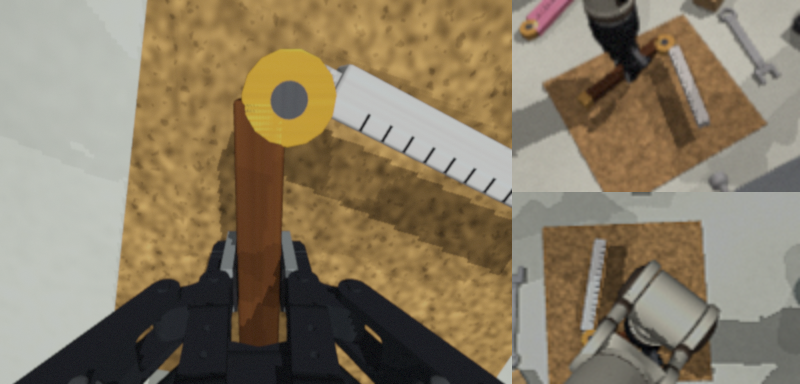

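It is over the mat, leaf open, stock level. The fingertips sit about 10 mm below the gauge, so I'll lower until they nearly touch the cork.

{"name": "drive_tool", "arguments": {"rows": [[[0, 0, -0.5, 0, 0, 0, 0], [0, 0, -1, 0, 0, 0, 0], [0, 0, -1.4, 0, 0, 0, 0], [0, 0, -1.6, 0, 0, 0, 0], [0, 0, -1.6, 0, 0, 0, 0], [0, 0, -1.6, 0, 0, 0, 0]]]}}

```text
time_s: 7.12
position: [479.1, -213.9, 5.0]
tcp_rot: [-1.874, -2.52, -0.0]
contact_force: [0.5, -0.3, -3.5]
grip_width: 0.222
```

{"name": "drive_tool", "arguments": {"rows": [[[0, 0, -0.1, 0, 0, 0, 0], [0, 0, -0.2, 0, 0, 0, 0], [0, 0, -0.2, 0, 0, 0, 0], [0, 0, -0.2, 0, 0, 0, 0]]]}}

```text
time_s: 7.45
position: [479.3, -214.0, 3.4]
tcp_rot: [1.875, 2.521, -0.0]
contact_force: [-0.6, -0.4, -3.5]
grip_width: 0.221
```

{"name": "drive_tool", "arguments": {"rows": [[[0, 0, -0.1, 0, 0, 0, 0], [0, 0, -0.1, 0, 0, 0, 0], [0, 0, -0.1, 0, 0, 0, 0]]]}}

```text
time_s: 7.7
position: [479.4, -214.1, 3.3]
tcp_rot: [-1.874, -2.521, 0.0]
contact_force: [-3.4, 1.8, 5.3]
grip_width: 0.218
```

The tips touch the cork at z≈3, with the gauge about 10 mm above it. That is inside the 18 mm limit, so I'll open slowly.

{"name": "drive_tool", "arguments": {"rows": [[[0, 0, 0.1, 0, 0, 0, 0.2], [0, 0, 0.1, 0, 0, 0, 0.21], [0, 0, 0.1, 0, 0, 0, 0.22], [0, 0, 0.1, 0, 0, 0, 0.23], [0, 0, 0.1, 0, 0, 0, 0.24], [0, 0, 0.1, 0, 0, 0, 0.26], [0, 0, 0.1, 0, 0, 0, 0.3], [0, 0, 0.1, 0, 0, 0, 0.5], [0, 0, 0.1, 0, 0, 0, 0.7], [0, 0, 0.1, 0, 0, 0, 0.7]]]}}

```text
time_s: 8.53
position: [479.4, -214.1, 3.4]
tcp_rot: [1.875, 2.521, -0.0]
contact_force: [0.2, -0.2, -0.8]
grip_width: 0.696
```

{"name": "drive_tool", "arguments": {"rows": [[[0, 0, 0, 0, 0, 0, 0.7], [0, 0, 0, 0, 0, 0, 0.7], [0, 0, 3, 0, 0, 0, 0.7], [0, 0, 6, 0, 0, 0, 0.7], [0, 0, 9, 0, 0, 0, 0.7], [0, 0, 12, 0, 0, 0, 0.7], [0, 0, 15, 0, 0, 0, 0.7], [0, 0, 16, 0, 0, 0, 0.7], [0, 0, 16, 0, 0, 0, 0.7], [0, 0, 16, 0, 0, 0, 0.7]]]}}

```text
time_s: 9.37
position: [479.2, -213.9, 162.8]
tcp_rot: [-1.875, -2.521, 0.0]
contact_force: [-0.2, -0.6, -0.4]
grip_width: 0.701
```

Run:
```python
from h import *
C=cal("wrist");s=arm.read_state();a=optics.read_camera("wrist")
np.savez("w4.npz",K=C[0],V=C[1])
print(s["position"],s["tcp_rot"],s["grip_width"],s["contact_force"],s["moment"])
cv2.imwrite("pics/w4.png",a)
```

```text
[ 479.15513079 -213.91771355  162.77997428] [-1.87457109e+00 -2.52093023e+00  5.64931852e-05] 0.7013185980147957 [-0.19552669 -0.58227976 -0.44893628] [-0.01039685 -0.02473079  0.0165094 ]
```

View pics/w4.png

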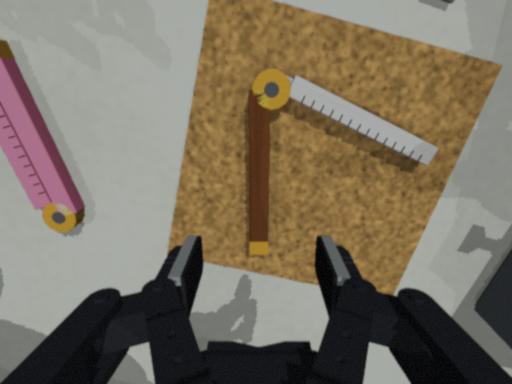

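The gauge lies flat on the mat: pivot (272,90), stock end (259,254), leaf end (432,155).

Run:
```python
from h import *
np.set_printoptions(precision=1,suppress=True)
z=np.load("w4.npz");C=(z["K"],z["V"],0)
p,s,l=[atz(0,q,21,C) for q in[(272,90),(259,254),(432,155)]]
d=s-p;e=l-p;a=np.arctan2(d[1],d[0]);b=np.arctan2(e[1],e[0])
print(p,s,l,np.linalg.norm(d),np.linalg.norm(e),"yaw",a+.064,"leafdir",b,"theta",b-a-.128)
for q in np.linspace(b,a+.128,8):
    n=np.array([-np.sin(q),np.cos(q)]);print(q,p[:2]+145*np.array([np.cos(q),np.sin(q)])+n*25)
```

```text
[ 468.6 -135.7   21. ] [ 506.9 -304.1   21. ] [ 637.  -148.5   21. ] 172.7057493366795 168.87345960969174 yaw -1.2828964487649888 leafdir -0.07533671351329757 theta 1.1435597352516913
-0.07533671351329757 [ 615.1 -121.7]
-0.23870238997782486 [ 615.4 -145.7]
-0.40206806644235216 [ 611.8 -169.5]
-0.5654337429068794 [ 604.4 -192.3]
-0.7287994193714067 [ 593.4 -213.7]
-0.892165095835934 [ 579.1 -232.9]
-1.0555307723004614 [ 561.8 -249.6]
-1.2188964487649887 [ 542.  -263.2]
```

{"name": "drive_tool", "arguments": {"rows": [[[3, 2.5, -1, 0, 0, 0, 0], [6, 5, -2, 0, 0, 0, 0], [9, 7.5, -3, 0, 0, 0, 0], [12, 10, -4, 0, 0, 0, 0], [13.7, 10.9, -7, 0, 0, 0, 0], [13.7, 10.9, -10, 0, 0, 0, 0], [13.7, 10.9, -13, 0, 0, 0, 0], [13.7, 10.9, -15, 0, 0, 0, 0], [13.7, 10.9, -15.5, 0, 0, 0, 0], [13.7, 10.9, -15.5, 0, 0, 0, 0]]]}}

```text
time_s: 10.25
position: [613.1, -103.6, 4.3]
tcp_rot: [-1.87, -2.515, 0.003]
contact_force: [0.4, 0.3, 0.3]
grip_width: -0.005
```

{"name": "drive_tool", "arguments": {"rows": [[[0, -0.6, 0, 0, 0, 0, 0], [0, -1.2, 0, 0, 0, 0, 0], [0, -1.8, 0, 0, 0, 0, 0], [0, -2.6, 0, 0, 0, 0, 0], [0, -3.4, 0, 0, 0, 0, 0], [0, -4.2, 0, 0, 0, 0, 0], [-0.1, -5, 0, 0, 0, 0, 0], [-0.3, -5.7, 0, 0, 0, 0, 0], [-0.5, -6.4, 0, 0, 0, 0, 0], [-0.7, -7.1, 0, 0, 0, 0, 0]]]}}

```text
time_s: 11.08
position: [609.1, -176.8, 8.4]
tcp_rot: [1.875, 2.521, 0.0]
contact_force: [0.3, 0.3, -0.4]
grip_width: -0.001
```

{"name": "drive_tool", "arguments": {"rows": [[[-0.3, -0.8, 0, 0, 0, 0, 0], [-0.6, -1.6, 0, 0, 0, 0, 0], [-1, -2.4, 0, 0, 0, 0, 0], [-1.4, -3.2, 0, 0, 0, 0, 0], [-1.8, -4, 0, 0, 0, 0, 0], [-2.3, -4.8, 0, 0, 0, 0, 0], [-2.9, -5.4, 0, 0, 0, 0, 0], [-3.5, -6, 0, 0, 0, 0, 0], [-4.1, -6.6, 0, 0, 0, 0, 0], [-4.1, -6.6, 0, 0, 0, 0, 0]]]}}

```text
time_s: 11.92
position: [567.0, -243.1, 8.2]
tcp_rot: [-1.876, -2.519, 0.001]
contact_force: [-1.1, -0.2, 0.4]
grip_width: 0.002
```

{"name": "drive_tool", "arguments": {"rows": [[[-0.4, -0.4, 0, 0, 0, 0, 0], [-0.8, -0.7, 0, 0, 0, 0, 0], [-1.2, -1, 0, 0, 0, 0, 0], [-1.2, -1, 0, 0, 0, 0, 0], [-1.2, -1, 0, 0, 0, 0, 0]]]}}

```text
time_s: 12.33
position: [556.1, -252.0, 8.3]
tcp_rot: [-1.875, -2.521, -0.0]
contact_force: [-0.3, 1.2, 0.7]
grip_width: 0.0
```

{"name": "drive_tool", "arguments": {"rows": [[[1, 0.5, 0, 0, 0, 0, 0], [1.5, 0.7, 1, 0, 0, 0, 0], [1.5, 0.7, 4, 0, 0, 0, 0.3], [1.5, 0.7, 7, 0, 0, 0, 0.7], [-1, 1.5, 10, 0, 0, 0, 1], [-4, 2.5, 13, 0, 0, 0, 1], [-6.6, 4.2, 15.2, 0, 0, 0, 1], [-6.6, 4.2, 15.2, 0, 0, 0, 1], [-6.6, 4.2, 15.2, 0, 0, 0, 1], [-6.6, 4.2, 15.2, 0, 0, 0, 1]]]}}

```text
time_s: 13.17
position: [491.1, -209.9, 160.8]
tcp_rot: [1.873, 2.521, 0.0]
contact_force: [-0.2, 0.5, 0.2]
grip_width: 1.002
```

Run:
```python
from h import *
C=cal("wrist");s=arm.read_state();a=optics.read_camera("wrist")
np.savez("w5.npz",K=C[0],V=C[1])
print(s["position"],s["tcp_rot"],s["grip_width"],s["contact_force"])
cv2.imwrite("pics/w5.png",a)
```

```text
[ 491.14539134 -209.90508443  160.80734064] [1.87292735e+00 2.52053849e+00 1.62615383e-04] 1.0020168686325073 [-0.19761153  0.48852942  0.22800697]
```

View pics/w5.png

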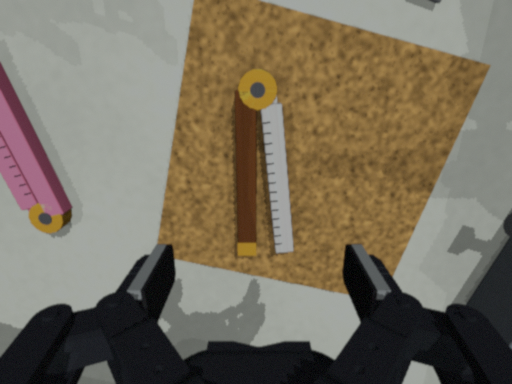

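The leaf is almost shut: stock at x≈247 px, leaf at x≈284 px at the free end, and the stock hardly moved. Now I straddle both and squeeze it fully shut on the mat.

{"name": "drive_tool", "arguments": {"rows": [[[0.1, -0.3, -3, 0, 0, 0, 1], [0.1, -0.5, -6, 0, 0, 0, 1], [0.1, -0.5, -9, 0, 0, 0, 1], [0.1, -0.5, -12, 0, 0, 0, 1], [0.1, -0.5, -14, 0, 0, 0, 1], [0.1, -0.5, -15, 0, 0, 0, 1], [0.1, -0.5, -15.6, 0, 0, 0, 1], [0.1, -0.5, -15.6, 0, 0, 0, 1], [0.1, -0.5, -15.6, 0, 0, 0, 1]]]}}

```text
time_s: 13.97
position: [492.2, -215.5, 4.9]
tcp_rot: [1.874, 2.52, 0.0]
contact_force: [0.4, 0.1, 1.2]
grip_width: 1.0
```

{"name": "drive_tool", "arguments": {"rows": [[[0, 0, 0, 0, 0, 0, 0.8], [0, 0, 0, 0, 0, 0, 0.7], [0, 0, 0, 0, 0, 0, 0.6], [0, 0, 0, 0, 0, 0, 0.5], [0, 0, 0, 0, 0, 0, 0.4], [0, 0, 0, 0, 0, 0, 0.2], [0, 0, 0, 0, 0, 0, 0], [0, 0, 0, 0, 0, 0, 0], [0, 0, 0, 0, 0, 0, 0], [0, 0, 0, 0, 0, 0, 0]]]}}

```text
time_s: 14.8
position: [491.4, -215.7, 5.6]
tcp_rot: [1.874, 2.52, -0.001]
contact_force: [-4.6, 0.5, 8.1]
grip_width: 0.466
```

{"name": "drive_tool", "arguments": {"rows": [[[0, 0, 0, 0, 0, 0, 0], [0, 0, 0, 0, 0, 0, 0], [0, 0, 0, 0, 0, 0, 0], [0, 0, 0, 0, 0, 0, 0], [0, 0, 0, 0, 0, 0, 0]]]}}

```text
time_s: 15.22
position: [491.4, -215.7, 5.6]
tcp_rot: [1.874, 2.52, -0.001]
contact_force: [-3.4, 0.0, 7.1]
grip_width: 0.469
```

Run:
```python
from h import *
a=optics.read_camera("wrist");t=optics.read_camera("top")
cv2.imwrite("pics/w6.png",a);cv2.imwrite("pics/t6.png",t);print(arm.read_state()["grip_width"])
```

```text
0.4656448760309375
```

View pics/w6.png

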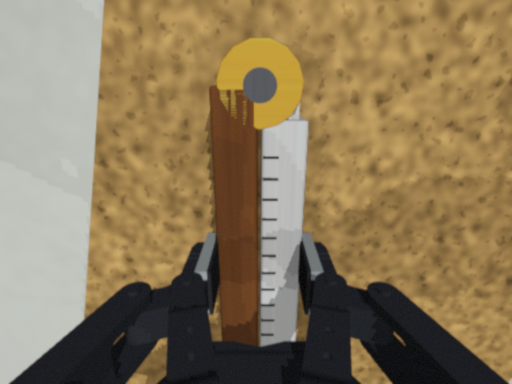

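The leaf is shut against the stock, the opening is about 40 mm, and the pads bear on both sides. Next: the offset of the gauge origin from the TCP, plus a second estimate of the case.

Run:
```python
from h import *
np.set_printoptions(precision=1,suppress=True)
z=np.load("w5.npz");C=(z["K"],z["V"],0)
p,s,l=[atz(0,q,21,C) for q in[(258,90),(247,255),(284,252)]]
d=s-p;a=np.arctan2(d[1],d[0])+.064;print(p,s,l,"yaw",a,"origin",p[:2]+77*np.array([np.cos(a),np.sin(a)]))
# w6 pivot
C=cal("wrist");q=atz(0,(260,85),21,C);print("w6 pivot",q, "origin",q[:2]+77*np.array([np.cos(a),np.sin(a)]))
# case edges: dark mask in top view undistorted onto plane z=32
t=cv2.imread("pics/w1.png");zz=np.load("w1.npz");C1=(zz["K"],zz["V"],0)
xs=np.arange(430,670);ys=np.arange(60,360)
def rect(img,n,C,z):
    X,Y=np.meshgrid(xs,ys,indexing='ij');K,V,_=C
    P=np.stack([X,Y,np.full_like(X,z)],-1)@V[:3,:3].T+V[:3,3]
    u=K[0,0]*P[...,0]/-P[...,2]+K[0,2];v=K[1,1]*-P[...,1]/-P[...,2]+K[1,2]
    return cv2.remap(img,u.astype(np.float32),v.astype(np.float32),cv2.INTER_LINEAR)
a=rect(t,0,C1,32);b=rect(cv2.imread("pics/t0.png"),0,cal("top"),32)
o=np.hstack([a[::-1,::-1],b[::-1,::-1]]);cv2.imwrite("pics/r.png",cv2.convertScaleAbs(cv2.resize(o,(800,320),interpolation=cv2.INTER_CUBIC),alpha=1.4))
```

```text
[ 468.5 -135.5   21. ] [ 506.6 -304.2   21. ] [ 544.3 -288.9   21. ] yaw -1.284432462303074 origin [ 490.2 -209.4]
w6 pivot [ 467.9 -135.2   21. ] origin [ 489.7 -209.1]
```

View pics/r.png

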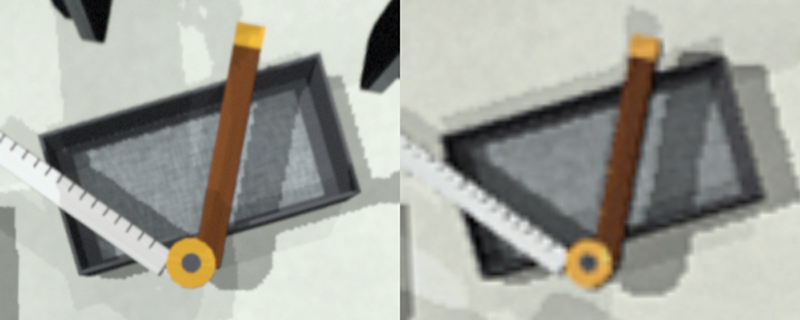

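{"name": "drive_tool", "arguments": {"rows": [[[0, 0, 0.5, 0, 0, 0, 0], [0, 0, 1.5, 0, 0, 0, 0], [0, 0, 3, 0, 0, 0, 0], [0, 0, 5, 0, 0, 0, 0], [0, 0, 7, 0, 0, 0, 0], [0, 0, 9, 0, 0, 0, 0], [0, 0, 11.5, 0, 0, 0, 0], [0, 0, 13, 0, 0, 0, 0], [0, 0, 13, 0, 0, 0, 0]]]}}

```text
time_s: 16.07
position: [493.4, -216.3, 138.6]
tcp_rot: [1.87, 2.515, 0.0]
contact_force: [0.6, -1.2, -3.6]
grip_width: 0.462
```

The rectified pair gives the case centre as (546.4,209) from the wrist view and (543.9,206) from the top view, with its long axis at about 106.3°. The gauge yaw of −73.6° matches. Now I carry it over.

{"name": "drive_tool", "arguments": {"rows": [[[0.1, 1, 0, 0, 0, 0, 0], [0.4, 3, 0, 0, 0, 0, 0], [0.7, 5.5, 0, 0, 0, 0, 0], [1, 8, 0, 0, 0, 0, 0], [1.4, 10.5, 0, 0, 0, 0, 0], [1.7, 13, 0, 0, 0, 0, 0], [2, 15.5, 0, 0, 0, 0, 0], [2.3, 18, 0, 0, 0, 0, 0], [2.6, 20.5, 0, 0, 0, 0, 0], [2.8, 22, 0, 0, 0, 0, 0]]]}}

```text
time_s: 16.9
position: [517.2, 8.5, 131.9]
tcp_rot: [-1.87, -2.518, 0.001]
contact_force: [0.7, 0.7, -4.5]
grip_width: 0.469
```

{"name": "drive_tool", "arguments": {"rows": [[[0.3, 2.5, 0, 0, 0, 0, 0], [0.6, 5, 0, 0, 0, 0, 0], [0.9, 7.5, 0, 0, 0, 0, 0], [1.3, 10, 0, 0, 0, 0, 0], [1.6, 12.5, 0, 0, 0, 0, 0], [2, 15, 0, 0, 0, 0, 0], [2.3, 17.5, 0, 0, 0, 0, 0], [2.5, 19, 0, 0, 0, 0, 0], [2.6, 19.7, 0, 0, 0, 0, 0], [2.6, 19.7, 0, 0, 0, 0, 0]]]}}

```text
time_s: 17.73
position: [543.6, 203.5, 132.4]
tcp_rot: [-1.87, -2.521, 0.004]
contact_force: [-0.5, -1.2, -2.9]
grip_width: 0.469
```

{"name": "drive_tool", "arguments": {"rows": [[[0, 0, -2, 0, 0, 0, 0], [0, 0, -4, 0, 0, 0, 0], [0, 0, -6, 0, 0, 0, 0], [0, 0, -7.5, 0, 0, 0, 0], [0, 0, -8, 0, 0, 0, 0], [0, 0, -8, 0, 0, 0, 0], [0, 0, -8, 0, 0, 0, 0]]]}}

```text
time_s: 18.32
position: [545.3, 201.4, 54.5]
tcp_rot: [-1.875, -2.52, 0.0]
contact_force: [0.7, 0.0, -1.8]
grip_width: 0.468
```

Run:
```python
from h import *
C=cal("wrist");s=arm.read_state();a=optics.read_camera("wrist");b=optics.read_camera("scene")
np.savez("w7.npz",K=C[0],V=C[1])
print(s["position"],s["tcp_rot"],s["grip_width"],s["contact_force"])
cv2.imwrite("pics/s7.png",b)
o=np.zeros((384,800,3),np.uint8);o[:,:512]=a;o[:288,512:]=cv2.resize(b[130:226,260:356],(288,288));cv2.imwrite("pics/w7.png",cv2.convertScaleAbs(o,alpha=1.3))
```

```text
[545.30771922 201.44941874  54.46963203] [-1.87546687e+00 -2.52026883e+00  4.40669233e-04] 0.46784701828927533 [ 0.66643544  0.02823002 -1.77088969]
```

View pics/w7.png

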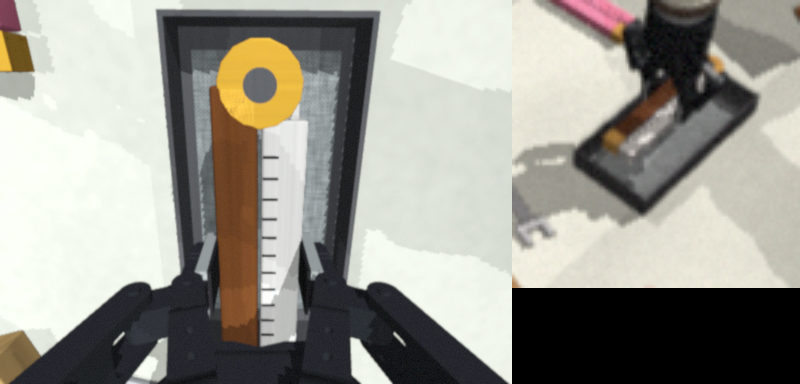

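The gauge is held over the case with no slip (pivot still at (260,85)). The case's far rim corners are at (158,10) and (379,12). I'll check the fit.

Run:
```python
from h import *
np.set_printoptions(precision=1,suppress=True)
z=np.load("w7.npz");C=(z["K"],z["V"],0)
a,b=[atz(0,q,32,C)[:2] for q in[(158,10),(379,12)]]
zt=54.5-5.6+21
p=atz(0,(260,85),zt,C)[:2]
m=(a+b)/2; e=a-b; n=np.linalg.norm(e);e/=n;u=np.array([-e[1],e[0]]);u*=np.sign(u@[.28,-.96])
y=np.arctan2(u[1],u[0]);print("rim width",n,"case yaw",y,"far mid",m,"center by this",m+u*110.5)
o=p+77*np.array([np.cos(-1.2844),np.sin(-1.2844)])
d=o-(m+u*110.5);print("origin",o,"rel along,across",d@u,d@e)
# side rim lines (outer): left (158,10)->(180,280)?; right (379,12)->(347,270)
l,r=[atz(0,q,32,C)[:2] for q in[(180,275),(346,275)]];print(l,r,a-l,b-r, np.arctan2(*(l-a)[::-1]),np.arctan2(*(r-b)[::-1]))
```

```text
rim width 108.02139528542747 case yaw -1.287267627420676 far mid [516.3 315.6] center by this [547.2 209.5]
origin [543.6 208. ] rel along,across 0.424465597116811 3.844490747626482
[506.  153.1] [610.5 184.4] [-41.6 147.4] [-42.4 146.3] -1.2959937684214162 -1.2887036358142596
```

The gauge is 0.4 mm off along the case and 4 mm across. I'll shift by 3 mm and lower.

{"name": "drive_tool", "arguments": {"rows": [[[0.3, 0.1, 0, 0, 0, 0, 0], [0.3, 0.1, -0.8, 0, 0, 0, 0], [0.3, 0.1, -1.6, 0, 0, 0, 0], [0.3, 0.1, -2.4, 0, 0, 0, 0], [0.3, 0.1, -3.2, 0, 0, 0, 0], [0.3, 0.1, -3.8, 0, 0, 0, 0], [0.3, 0.1, -4.3, 0, 0, 0, 0], [0.3, 0.1, -4.5, 0, 0, 0, 0], [0.3, 0.1, -4.5, 0, 0, 0, 0], [0.3, 0.1, -4.5, 0, 0, 0, 0]]]}}

```text
time_s: 19.25
position: [548.5, 203.1, 9.4]
tcp_rot: [1.875, 2.521, 0.0]
contact_force: [-0.4, 0.2, -3.6]
grip_width: 0.465
```

{"name": "drive_tool", "arguments": {"rows": [[[0, 0, -0.1, 0, 0, 0, 0], [0, 0, -0.2, 0, 0, 0, 0], [0, 0, -0.3, 0, 0, 0, 0], [0, 0, -0.3, 0, 0, 0, 0], [0, 0, -0.3, 0, 0, 0, 0]]]}}

```text
time_s: 19.67
position: [548.3, 203.0, 6.3]
tcp_rot: [-1.875, -2.521, 0.0]
contact_force: [0.6, 0.2, -3.6]
grip_width: 0.467
```

{"name": "drive_tool", "arguments": {"rows": [[[0, 0, 0, 0, 0, 0, 0.46], [0, 0, 0, 0, 0, 0, 0.48], [0, 0, 0, 0, 0, 0, 0.5], [0, 0, 0, 0, 0, 0, 0.54], [0, 0, 0, 0, 0, 0, 0.6], [0, 0, 0, 0, 0, 0, 0.62], [0, 0, 0, 0, 0, 0, 0.62], [0, 0, 0, 0, 0, 0, 0.62]]]}}

```text
time_s: 20.33
position: [548.5, 203.1, 6.5]
tcp_rot: [1.874, 2.521, 0.0]
contact_force: [0.2, -0.4, -0.0]
grip_width: 0.619
```

{"name": "drive_tool", "arguments": {"rows": [[[0, 0, 1, 0, 0, 0, 0.62], [0, 0, 2, 0, 0, 0, 0.62], [0, 0, 4, 0, 0, 0, 0.62], [0, 0, 7, 0, 0, 0, 0.62], [0, 0, 10, 0, 0, 0, 0.62], [0, 0, 13, 0, 0, 0, 0.62], [0, 0, 15, 0, 0, 0, 0.62], [0, 0, 15, 0, 0, 0, 0.62], [0, 0, 15, 0, 0, 0, 0.62]]]}}

```text
time_s: 21.08
position: [549.6, 203.2, 158.9]
tcp_rot: [1.873, 2.518, 0.005]
contact_force: [-0.2, -0.0, -0.2]
grip_width: 0.623
```

Run:
```python
from h import *
C=cal("wrist");s=arm.read_state();a=optics.read_camera("wrist");b=optics.read_camera("scene");t=optics.read_camera("top")
np.savez("w8.npz",K=C[0],V=C[1])
print(s["position"],s["time_s"],s["grip_width"],s["contact_force"])
o=np.zeros((576,800,3),np.uint8);o[:384,:512]=a;o[:288,512:]=cv2.resize(b[130:226,260:356],(288,288));o[288:,512:]=cv2.resize(b,(288,288));o[384:,:256]=cv2.resize(t,(256,192));cv2.imwrite("pics/w8.png",cv2.convertScaleAbs(o,alpha=1.3))
```

```text
[549.58047427 203.24889201 158.91139882] 21.0833 0.6228924985910143 [-0.20638788 -0.01556928 -0.19195656]
```

View pics/w8.png

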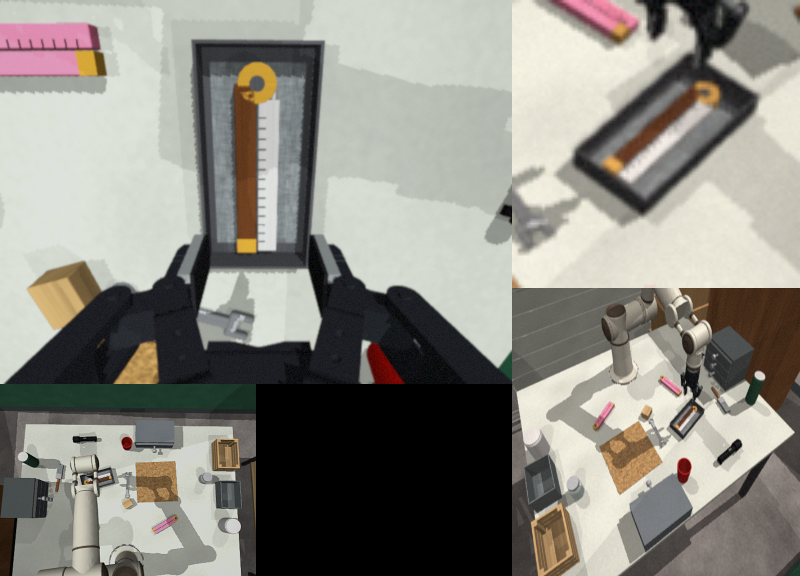

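The gauge lies shut inside the case, pivot (257,82) to free end (247,245)/(267,248), clear of the walls. Wrench, offcut and the rest look in place. One last numeric check before handing in.

Run:
```python
from h import *
np.set_printoptions(precision=2,suppress=True)
z=np.load("w8.npz");C=(z["K"],z["V"],0)
p,s,l=[atz(0,q,21,C)[:2] for q in[(257,82),(247,253),(267,251)]]
c=np.mean([atz(0,q,32,C)[:2] for q in[(192,41),(324,41)]],0)
d=s-p;e=l-p;A=np.arctan2(d[1],d[0]);B=np.arctan2(e[1],e[0]);y=A+.064
u=np.array([np.cos(y),np.sin(y)]);o=p+77*u;r=o-(c+110.5*u)
print("theta",B-A-.128,"yaw",y,"len",np.linalg.norm(d),"along,across",r@u,r@[-u[1],u[0]])
arm.sign_off();print(arm.read_state()["time_s"])
```

```text
theta -0.0036673750641972314 yaw -1.2781074793194904 len 175.88808299804293 along,across -1.6351437977073997 -0.9459421121125988
the job is handed in; nothing more can be done
the job is handed in; nothing more can be done
```

The folded gauge is lying in its case and the job is handed in. The interface gives no verdict, so the result rests on my own checks below.

**What I did**
- I lifted the open gauge off the case by its stock, carried it to the cork mat and let it go.
- I swung the leaf nearly shut with the closed fingers, then squeezed it fully shut on the mat.
- I took the folded gauge up again, lowered it lengthways to about 1 mm above the case floor, and released it.

**Last checks**
- **Leaf:** about 0.00 rad.
- **Position:** within about 2 mm of the case centre and within about 0.01 rad of its long direction.
- **Height:** not measured after release. I took it from the release height and from the picture, where the gauge looks flat.
- **Gripper:** about 150 mm clear of the gauge, with no contact force.
- **Bystanders:** they look in place in the final pictures, but I did not measure them.
- **Time:** about 21 s of the 67 s allowed.

**What disagreed**
- On the mat the fingertips reached about 10 mm below the gauge, so it settled about 10 mm on release there; the drop limit is about 18 mm.
- The top and wrist cameras put the case centre about 4 mm apart. I settled that with a close view before lowering.
- In the last picture the pivot-to-end length came out 3 mm too long (175.9 against 172.4 mm), which is pixel-reading error.

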